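Prime the hand lubricator until its pressure pin stands out

ROBOT

A 6-joint arm with a two-finger parallel gripper is mounted at the origin on the work surface. World frame = base frame: x ahead of the robot, y to its left, z up, the work surface at z = 0. Lengths are in mm, angles in rad, forces in N, time in s.
With the tool pointing down it reaches from about 325 to 775 mm from the base axis. Payload 5.5 kg.
Tool frame: the origin (TCP) lies on the centre line of the jaws, within the pads' length; the fingertips stand 11 mm ahead of it and the grasp point (between the pads) lies 8 mm behind it; z points along the fingers, y is the direction in which the jaws open and shut (so a half turn about z gives the same grasp; the last joint's range is limited). The gripper opens to 85 mm and grips with 20 to 120 N. Pads are 22 mm wide; open, the fingers measure 114 mm over their backs; the gripper's body (76 mm by 85 mm) begins 54 mm behind the grasp point. The pads swing forward as they close: fully open they stand 13 mm farther back than shut.
Start: joints at [1.234, 0.091, 1.231, -0, 1.82, -0.057], TCP at [165.702, 576.68, 242.275] pointing down, gripper open.
Joint ranges: [-2.87, 2.87], [-0.86, 2.18], [0.17, 2.46], [-1.51, 4.65], [0.06, 2.69], [-2.65, 2.65]. Speed limits (rad/s): [2.57, 2.57, 3.01, 3.14, 3.14, 3.14].

INTERFACE

Orientations are given as a 3x3 rotation matrix whose columns are the frame's x, y, z axes.
In Python, from plant import readout, capture, calibration, ticket gives the robot as it stands. The module is installed in compiled form; this text tells all that it offers.
- The arm moves only by the shell command python3 -m handwheel 'ROWS' [OPENING] [FORCE]. ROWS is JSON, a list that holds one entry, the list of rows, each a list of 4 numbers: the shift along the tool's x, y, z in units of 25 mm (1.0 is 25 mm), then the turn about the tool's z in units of 10 degrees (1.0 is 10 degrees). A call has 1 to 12 rows; each row shifts and turns the commanded pose from where the row before left it, along the tool's axes as they then stand; what a row does not reach is not made up. A row lasts 1/8 s, in which the tool goes at most 62.5 mm and 10.7 degrees, less where a joint would pass 70% of its speed; a pose out of reach is approached as far as the arm can. A call is refused whole if a number of a shift passes 1 or a number of a turn 1, either way. A call with a gripper value outside its range is refused whole. OPENING is the closure in counts, from 0 (fully open) to 255 (shut), set as the call begins (- or left out, the last holds). The fingers move at their own pace and stop on an object; FORCE is the grip in N (left out, the last holds). Time passes only in rows, so rows that do not move let the fingers close. It gives the time, the measured TCP pose, the force and the opening at its end, in the units of the state.
- readout.observe(): the state, without advancing time (a new reading comes with each control period).
- capture(name): name is "scene" or "top" or "wrist"; returns the picture (400x640x3 uint8, red, green, blue); there is no depth.
- calibration(name): a dict with "vfov" (degrees; the focal length in pixels is half the picture's height over the tangent of half this angle, whatever the lens; pixels are square), "cx", "cy" (the principal point, pixels), "extrinsics" (4x4, takes a point from world to camera coordinates). Camera axes: x right, y down, z forward; pixel columns grow to the right and rows downward; lengths in mm; the calibration is good to about 2 mm. A picture is of the moment at which its call begins: read the wrist's pose just before it. calibration takes no time and is no camera call; for the wrist camera it gives the pose at the moment of the call.
- ticket.hand_in(): hands the job in, once; it reports no verdict.
The state is a dict: "time_s": time; "joints": joint angles; "joint_vel": joint speeds; "joint_torque": joint torques, N m; "position": TCP position; "tool_rot": TCP orientation; "contact_force": force on the tool from outside, world axes, zero at the start; "torque": the same for the moment, N m; "grip_width": finger opening in mm.
Only numpy, scipy, OpenCV 4.12 (cv2) and the standard library are available. Lean on these libraries where they do the work, as an engineer would, in place of code of your own. Each camera call takes 0.05 s, during which the arm holds its last target.

TASK

Charge the oil line of the hand lubricator on the bench: with the fingertips, press down on top of the black palm knob of its spring plunger, all the way, and let it spring back up, stroke after stroke, until the steel indicator pin on the outlet block beside it stands fully out; then leave the plunger up and move clear. Only the knob is to be pushed, not forced or gripped: do not touch the indicator pin, and leave the oil can, the file and the brass bar on the bench where they are.

Things in the scene. Friction and masses are not known exactly. Their poses are not given: they have to be found in the camera images.
- pump: hand lubricator bolted to the bench: foot 124 x 150 mm, green tank, aluminium lid (top 101 mm up). Origin: centre of the foot's underside; z up, y along its long side. In its frame (mm): plunger axis at x 0, y -28; low black filler cap (40 across, top 118 up, not used) at x 14, y 36; outlet block (36 x 38, top 86 up) with the indicator pin at x 0, y 88; copper pipe into the bench at y 128
- plunger (a joint): stroke of the plunger, m: 0 = fully up, 0.024 = fully down on its rubber stop. Spring return by itself when let go: it takes about 6 N at the top and 17 N at the bottom. Each stroke must be let all the way up again before the next one; shorter strokes pump less
- palm_knob: black mushroom knob on the plunger, 50 mm across and 20 mm thick, slightly rounded edge, flat middle 24 mm across. Origin on its axis at its underside (157 mm above the bench when up); moves straight down with the plunger
- knob_top (a point): centre of the palm knob's top face: 177 mm above the bench when the plunger is up, 153 mm when it is down
- indicator (a joint): how far the indicator pin has come out, m: 0 = in, 0.024 = fully out on its stop. It starts between 0 and 0.010, rises about 4 mm with each full down-stroke (in proportion less with a shorter one) and stays there while the plunger returns and between strokes. Once it is fully out, further strokes only blow over the relief valve and do no harm
- pin_head: the visible end of the indicator pin, plain steel, 10 mm across, standing upright in the brass bushing on the outlet block. Origin on its axis, 2 mm below its tip
- pin_tip (a point): tip of the indicator pin: 2 mm above the brass bushing when in (100 mm above the bench), 26 mm above it when fully out (124 mm above the bench)
- bushing_top (a point): centre of the top of the brass bushing, 98 mm above the bench, fixed to the pump
- oiler_mid (a point): bench oil can, steel, 62 mm across, 155 mm tall with its thin bent brass spout, standing loose near the pump; point on its axis 45 mm above the bench. To be left alone
- file_mid (a point): hand file with wooden handle, 255 mm long, 22 mm thick, lying loose near the pump; point near its middle. To be left alone
- stub_mid (a point): short brass bar, 25 mm across, 50 mm tall, standing loose near the pump; point at its centre. To be left alone
Mind the look-alikes: they are no part of the job. Of the things that look like the pump, take the one that is nearest to the robot's base at the start.

How it is judged (in metres and radians):
On the way, in this order (a step that is already met when the one before it is completed fails the run):
1. the plunger is pressed down by a full stroke (value of joint plunger above 0.018 m and contact force between the fingers and palm_knob above 1 N).
2. it has sprung back up (value of joint plunger below 0.008 m).
3. the indicator pin is fully out (value of joint indicator above 0.0215 m), for 0.1 s.
At the end, for the whole second after the job is handed in: The indicator pin stands fully out (within 2.5 mm of its 24 mm travel), the plunger has come back up (within 3 mm), and the oil can, file and brass bar are within 20 mm of where they stood (value of joint indicator above 0.0215 m and value of joint plunger below 0.003 m and distance of each of oiler_mid, file_mid, stub_mid from where it was at the start of the episode below 0.02 m); the robot touches nothing.
It fails at once if the indicator pin is touched (contact force between any of the arm, the fingers and pin_head above 1 N).
It fails at once if the palm knob is taken between the fingers instead of being pressed on its top, or is forced (summed contact force over 150 N) (contact force between the fingers and palm_knob above 150 N or (horizontal distance between the grasp point and palm_knob below 0.03 m and z of the grasp point in the frame of palm_knob below 0.03 m)).
It fails at once if the oil can is pushed away or lifted (20 mm) (distance of oiler_mid from where it was at the start of the episode above 0.02 m).
It fails at once if the file is pushed away or lifted (20 mm) (distance of file_mid from where it was at the start of the episode above 0.02 m).
It fails at once if the brass bar is pushed away or lifted (20 mm) (distance of stub_mid from where it was at the start of the episode above 0.02 m).
It also fails if it takes over 45 s, if anything falls off the work surface, if the arm or the gripper's body presses on something with over 40 N, if the wrist force passes 120 N, or if a joint passes its speed limit or range.

## Working session

There is one attempt and no reset: what is moved stays moved. The work goes in short steps, Python scripts to look and compute and a shell command to move; the robot and the scene stay as the last step left them, time stands still between calls to the robot, and variables do not carry over. Pictures are saved under pics/ and viewed, and the job is handed in when it is done.

```bash
mkdir -p pics
python3 - <<'E'
from plant import readout, capture, calibration
import cv2, numpy as np
s=readout.observe(); print({k:np.round(v,3).tolist() for k,v in s.items()})
for n in ("scene","top","wrist"):
    c=calibration(n); print(n,c["vfov"],c["cx"],c["cy"],np.round(c["extrinsics"],4).tolist(), [k for k in c])
    cv2.imwrite(f"pics/{n}0.png",capture(n)[:,:,::-1])
E
```

```text
{'time_s': 0.0, 'joints': [1.234, 0.092, 1.232, 0.0, 1.82, -0.057], 'joint_vel': [0.001, 0.001, 0.0, -0.001, -0.001, 0.001], 'joint_torque': [-0.0, -45.874, -41.802, -0.0, 0.012, 0.0], 'position': [165.617, 576.42, 241.162], 'tool_rot': [[-0.961, 0.276, -0.001], [0.276, 0.961, -0.002], [0.0, -0.002, -1.0]], 'contact_force': [-0.067, -0.169, -0.631], 'torque': [0.009, 0.017, -0.021], 'grip_width': 85.252}
scene 54.052529913416095 322.4401462054133 200.61051906308316 [[-0.3151, 0.949, -0.0107, 32.662], [0.618, 0.1966, -0.7612, -287.4106], [-0.7203, -0.2465, -0.6484, 1514.8015], [0.0, 0.0, 0.0, 1.0]] ['vfov', 'cx', 'cy', 'extrinsics']
top 55.433016197199876 322.43786734878614 193.5777621753953 [[0.028, -0.9996, 0.0032, 127.8912], [-0.9974, -0.0282, -0.0667, 589.1316], [0.0668, -0.0013, -0.9978, 1145.1114], [0.0, 0.0, 0.0, 1.0]] ['vfov', 'cx', 'cy', 'extrinsics']
wrist 59.22448313582538 319.8278723839884 195.59585683517665 [[0.2749, 0.9615, -0.0013, -598.8344], [0.9255, -0.2643, 0.2714, -36.2052], [0.2606, -0.0759, -0.9625, 379.7358], [0.0, 0.0, 0.0, 1.0]] ['vfov', 'cx', 'cy', 'extrinsics']
```

View pics/scene0.png

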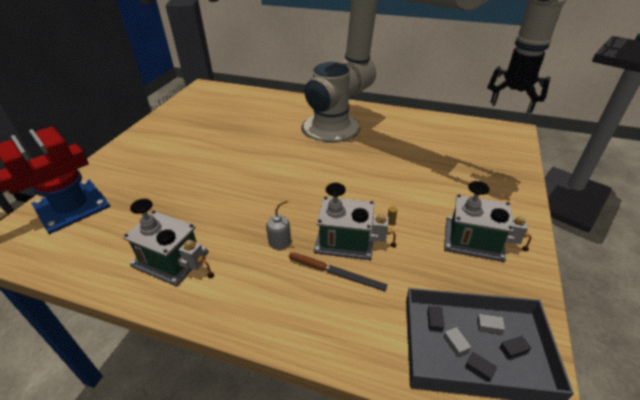

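View pics/top0.png

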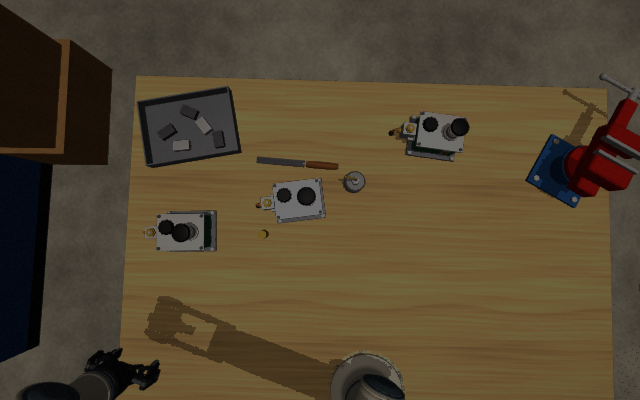

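View pics/wrist0.png

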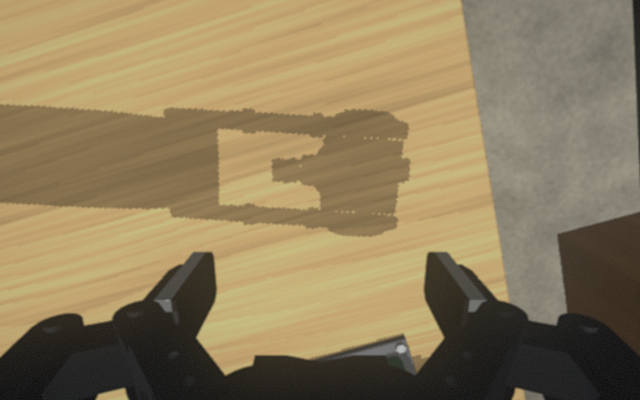

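The scene shows three pumps, with knobs in the top view at about (306,196), (181,232) and (459,127). The oil can, file and brass bar stand around the middle one. Next I measure the knobs in both views.

```bash
cat > h.py <<'E'
from plant import readout, capture, calibration
import cv2, numpy as np
def ray(n,u,v,c=None):
    c=c or calibration(n); f=200/np.tan(np.radians(c["vfov"]/2)); E=np.array(c["extrinsics"])
    d=E[:3,:3].T@np.array([(u-c["cx"])/f,(v-c["cy"])/f,1]); o=-E[:3,:3].T@E[:3,3]; return o,d/np.linalg.norm(d)
def onz(n,u,v,z,c=None):
    o,d=ray(n,u,v,c); return o+d*(z-o[2])/d[2]
def tri(rs):
    A=sum(np.eye(3)-np.outer(d,d) for o,d in rs); b=sum((np.eye(3)-np.outer(d,d))@o for o,d in rs)
    p=np.linalg.solve(A,b); return p,[np.linalg.norm(np.cross(p-o,d)) for o,d in rs]
def proj(n,p,c=None):
    c=c or calibration(n); f=200/np.tan(np.radians(c["vfov"]/2)); E=np.array(c["extrinsics"])
    q=E[:3,:3]@np.array(p)+E[:3,3]; return np.array([c["cx"]+f*q[0]/q[2],c["cy"]+f*q[1]/q[2]])
def dark(img,x0,y0,x1,y1,th):
    g=img[y0:y1,x0:x1].max(2); m=(g<th).astype(np.uint8)
    n,l,st,ce=cv2.connectedComponentsWithStats(m)
    return [(np.round(ce[i]+[x0,y0],2).tolist(),st[i].tolist()) for i in range(1,n) if st[i,4]>15]
E
python3 - <<'E'
from h import *
t=cv2.imread("pics/top0.png"); s=cv2.imread("pics/scene0.png")
for th in (45,):
  for b in ((270,175,330,222),(150,205,220,255),(400,105,475,165)): print(b,dark(t,*b,th))
  for b in ((315,175,385,225),(445,175,520,225),(120,190,200,240)): print(b,dark(s,*b,th))
for n,u,v in (("A",306,196),("B",181,232),("C",459,127)): print(n,onz("top",u,v,177))
o=np.hstack([cv2.resize(t[170:250,240:380],None,fx=5,fy=5,interpolation=2)]); cv2.imwrite("pics/tA.png",o)
cv2.imwrite("pics/sA.png",cv2.resize(s[175:300,260:410],None,fx=4.5,fy=4.5,interpolation=2))
E
```

```text
(270, 175, 330, 222) [([283.62, 194.82], [7, 13, 15, 15, 160]), ([305.7, 195.82], [27, 12, 19, 19, 266])]
(150, 205, 220, 255) [([207.17, 229.37], [52, 7, 10, 36, 263]), ([176.05, 230.36], [8, 15, 38, 22, 491])]
(400, 105, 475, 165) [([420.9, 142.58], [0, 12, 55, 40, 461]), ([429.95, 124.0], [23, 12, 15, 15, 179]), ([459.43, 126.6], [50, 13, 19, 18, 265]), ([448.79, 133.7], [46, 22, 10, 12, 33])]
(315, 175, 385, 225) [([335.19, 189.4], [12, 9, 18, 13, 173]), ([359.75, 215.0], [38, 34, 15, 13, 158])]
(445, 175, 520, 225) [([478.51, 187.62], [24, 7, 20, 13, 192]), ([499.3, 215.21], [46, 34, 17, 13, 172]), ([454.33, 222.26], [7, 43, 9, 7, 27])]
(120, 190, 200, 240) [([141.03, 206.02], [11, 10, 21, 13, 211]), ([165.73, 235.29], [37, 40, 18, 10, 143]), ([189.83, 236.48], [64, 43, 11, 7, 42])]
A [567.11289509 187.86837798 177.        ]
B [463.27868605 512.73574185 177.        ]
C [ 763.77083647 -216.06692802  177.        ]
```

View pics/tA.png

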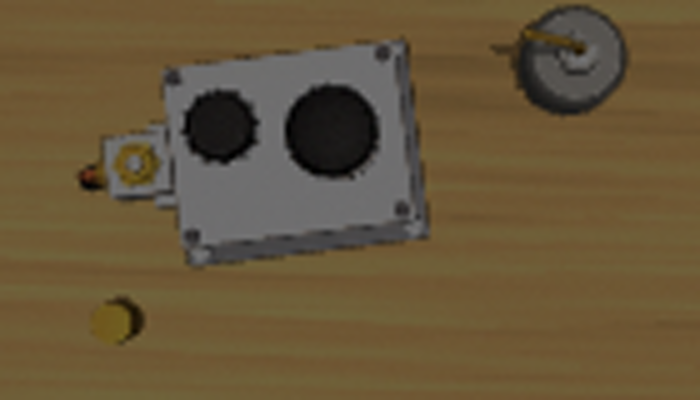

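View pics/sA.png

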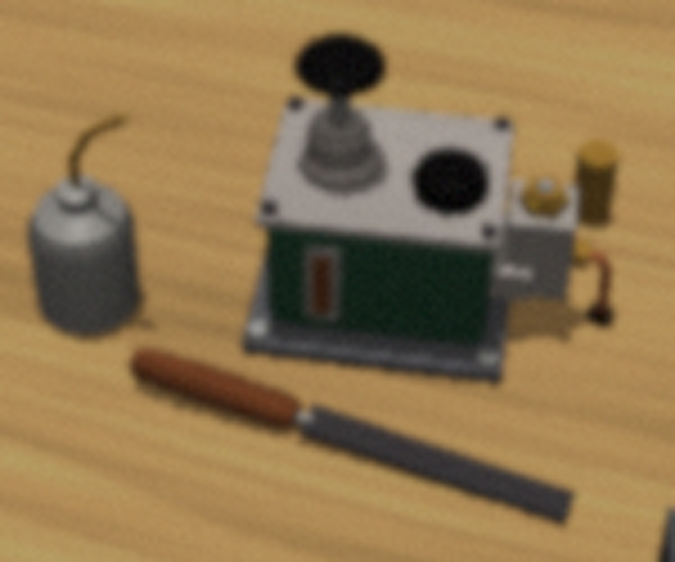

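Run:
```python
from h import *
p,r=tri([ray("top",305.7,195.82),ray("scene",335.19,189.4)]);print("knob",p,r)
for z in(177,170): print(onz("top",305.7,195.82,z),onz("scene",335.19,189.4,z))
k=onz("top",305.7,195.82,175)
bush=onz("top",240+135/5,170+164/5,100); cap=onz("top",283.62,194.82,117)
print(bush,cap,np.linalg.norm((bush-k)[:2]),"exp116",np.linalg.norm((cap-k)[:2]),"exp65.5", np.hypot(*k[:2]))
d=(bush-k)[:2]; print("pump y dir deg",np.degrees(np.arctan2(d[1],d[0])))
print("can", onz("top",240+580/5,170+45/5,110))
s=readout.observe()
R=np.array(s["tool_rot"]); print(R.T@(np.array([k[0],k[1],241])-s["position"])/25)
```

```text
knob [568.14780461 188.88481634 168.1623974 ] [np.float64(0.17499138998562774), np.float64(0.17499138998561717)]
[567.56691841 188.67562779 177.        ] [578.7506236  191.83793061 177.        ]
[567.98550515 188.97359888 170.        ] [570.39788813 189.3678165  170.        ]
[549.20890674 301.23954624 100.        ] [572.21444775 253.12937712 117.        ] 113.98639747539897 exp116 64.52767422904145 exp65.5 598.2462739513936
pump y dir deg 99.32901909995434
can [623.23693672  50.78206435 110.        ]
[-19.74042204 -10.46397699   0.02988787]
```

Pump A, the middle one, is nearest: its knob is 598 mm from the base, against 691 mm for B. The knob is at about (568,189). Its distances to the bushing and cap measure 114 and 64.5 mm, against 116 and 65.5 mm from the drawing. I'll move over it with the fingers shut.

```bash
python3 -m handwheel '[[[-0.5,-0.25,0,0],[-1,-0.53,0,0],[-1,-0.53,0,0],[-1,-0.53,0,0],[-1,-0.53,0,0],[-1,-0.53,0,0],[-1,-0.53,0,0],[-1,-0.53,0,0],[-1,-0.53,0,0],[-1,-0.53,0,0],[-1,-0.53,0,0],[-1,-0.53,0,0]]]' 255 40
python3 -m handwheel '[[[-1,-0.53,0,0],[-1,-0.53,0,0],[-1,-0.53,0,0],[-1,-0.53,0,0],[-1,-0.53,0,0],[-1,-0.53,0,0],[-0.5,-0.3,0,0],[0,0,0,0],[0,0,0,0]]]'
python3 - <<'E'
from h import *
s=readout.observe(); R=np.array(s["tool_rot"]); print(s["position"],R.round(3).tolist(),s["grip_width"],s["contact_force"])
print(R.T@(np.array([568,189,241])-s["position"])/25)
c=calibration("wrist");w=capture("wrist");cv2.imwrite("pics/w1.png",w[:,:,::-1]);print(proj("wrist",[568,189,177],c))
cv2.imwrite("pics/s1.png",capture("scene")[:,:,::-1])
E
```

```text
time_s: 1.65
position: [400.9, 349.6, 242.3]
tool_rot: [[-0.961, 0.277, 0.0], [0.277, 0.961, -0.0], [-0.0, -0.0, -1.0]]
contact_force: [-0.5, 0.1, -0.5]
grip_width: 0.1
time_s: 2.78
position: [531.7, 223.2, 242.4]
tool_rot: [[-0.961, 0.276, -0.0], [0.276, 0.961, 0.0], [0.0, 0.0, -1.0]]
contact_force: [-0.2, -0.3, 0.5]
grip_width: -0.2
[531.69945897 223.15923856 242.35289908] [[-0.961, 0.276, -0.0], [0.276, 0.961, 0.0], [0.0, 0.0, -1.0]] -0.1695286547946636 [-0.17945436 -0.33780678  0.47648992]
[-1.77242294 -0.913201    0.05330997]
[284.42182351 282.96998556]
```

```bash
sleep 0
python3 -m handwheel '[[[-0.89,-0.46,0,0],[-0.88,-0.45,0,0],[0,0,0,0],[0,0,0,0]]]'
python3 - <<'E'
from h import *
s=readout.observe(); R=np.array(s["tool_rot"]); print(s["position"])
print(R.T@(np.array([568,189,241])-s["position"])/25)
c=calibration("wrist");w=capture("wrist");cv2.imwrite("pics/w2.png",w[:,:,::-1]);print(proj("wrist",[568,189,177],c))
t=capture("top");sc=capture("scene")
cv2.imwrite("pics/s2.png",sc[:,:,::-1])
E
```

```text
time_s: 3.38
position: [568.4, 188.7, 242.2]
tool_rot: [[-0.961, 0.276, -0.001], [0.276, 0.961, 0.0], [0.001, 0.0, -1.0]]
contact_force: [0.3, 0.0, -0.8]
grip_width: -0.1
[568.37555441 188.73549956 242.15954041]
[0.01733235 0.00601214 0.0463929 ]
[321.02441497 215.99108395]
```

View pics/w2.png

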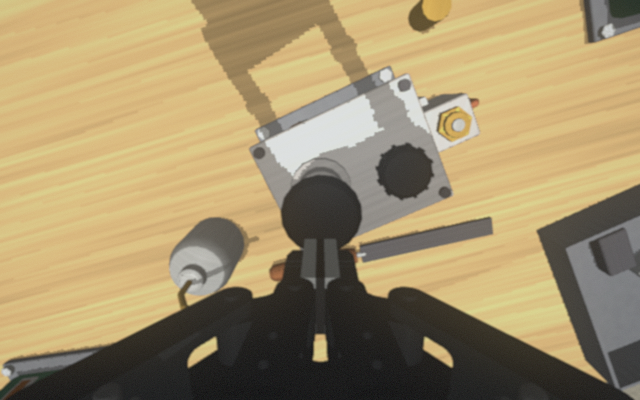

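View pics/s2.png

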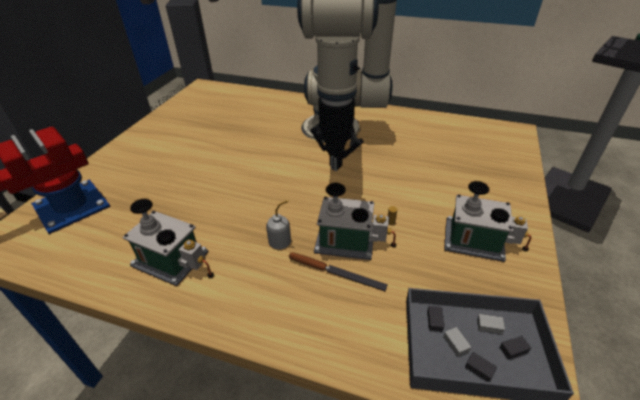

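The knob is centred at (321,213) in the wrist view, against a predicted (321,216). I'll lower to just above it.

```bash
python3 -m handwheel '[[[0,0,0.6,0],[0,0,0.9,0],[0,0,0.4,0],[0,0,0,0]]]'
python3 -m handwheel '[[[0,0,0.2,0],[0,0,0.2,0],[0,0,0.2,0],[0,0,0,0]]]'
```

```text
time_s: 4.03
position: [567.8, 188.6, 193.3]
tool_rot: [[-0.961, 0.276, -0.002], [0.276, 0.961, -0.001], [0.002, -0.001, -1.0]]
contact_force: [0.4, -0.7, -0.8]
grip_width: 0.3
time_s: 4.53
position: [568.9, 188.8, 181.8]
tool_rot: [[-0.961, 0.276, 0.003], [0.276, 0.961, 0.001], [-0.003, 0.002, -1.0]]
contact_force: [-1.2, -1.1, 6.7]
grip_width: -0.1
```

```bash
python3 -m handwheel '[[[0,0,0.25,0],[0,0,0.2,0],[0,0,0,0]]]'
python3 -m handwheel '[[[0,0,0.15,0],[0,0,0.1,0],[0,0,0,0]]]'
```

```text
time_s: 4.9
position: [568.9, 188.8, 171.8]
tool_rot: [[-0.961, 0.276, 0.004], [0.276, 0.961, 0.001], [-0.003, 0.002, -1.0]]
contact_force: [-3.2, -0.4, 12.2]
grip_width: 0.2
time_s: 5.28
position: [568.9, 188.8, 166.5]
tool_rot: [[-0.961, 0.276, 0.004], [0.276, 0.961, 0.001], [-0.004, 0.002, -1.0]]
contact_force: [-4.6, -1.7, 14.1]
grip_width: -0.1
```

```bash
python3 -m handwheel '[[[0,0,0.15,0],[0,0,0,0]]]'
python3 -m handwheel '[[[0,0,0.15,0],[0,0,0,0]]]'
python3 - <<'E'
from h import *
cv2.imwrite("pics/s3.png",cv2.resize(capture("scene")[150:300,260:410,::-1],None,fx=4,fy=4,interpolation=2))
E
```

```text
time_s: 5.52
position: [568.9, 188.8, 164.0]
tool_rot: [[-0.961, 0.276, 0.005], [0.276, 0.961, 0.001], [-0.005, 0.003, -1.0]]
contact_force: [-6.4, -1.5, 18.4]
grip_width: -0.1
time_s: 5.78
position: [569.0, 188.9, 163.9]
tool_rot: [[-0.961, 0.276, 0.008], [0.276, 0.961, 0.002], [-0.007, 0.004, -1.0]]
contact_force: [-13.2, -4.0, 31.1]
grip_width: 0.3
```

View pics/s3.png

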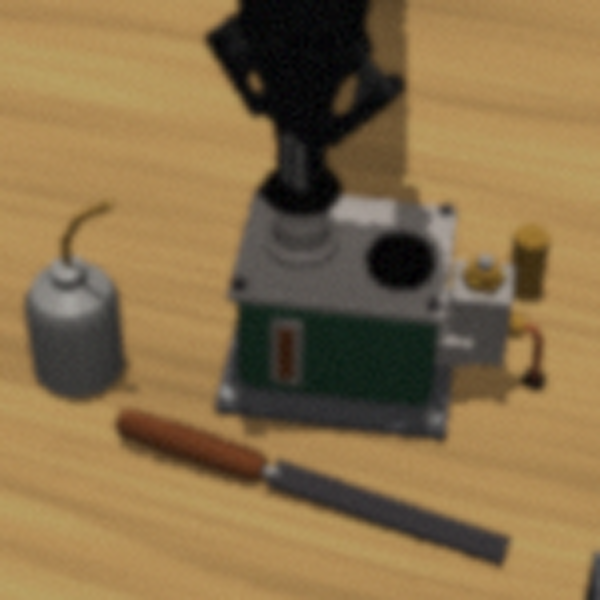

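The plunger reached its stop at TCP z = 164, with 31 N. I'll let it up and repeat.

```bash
python3 -m handwheel '[[[0,0,-0.8,0],[0,0,-0.7,0],[0,0,0,0],[0,0,0,0]]]'
python3 -m handwheel '[[[0,0,0.4,0],[0,0,0.5,0],[0,0,0.4,0],[0,0,0.2,0],[0,0,0,0],[0,0,0,0]]]'
python3 -m handwheel '[[[0,0,-0.8,0],[0,0,-0.7,0],[0,0,0,0],[0,0,0,0]]]'
python3 - <<'E'
from h import *
cv2.imwrite("pics/s4.png",cv2.resize(capture("scene")[150:300,260:410,::-1],None,fx=4,fy=4,interpolation=2))
E
```

```text
time_s: 6.32
position: [568.2, 188.5, 190.9]
tool_rot: [[-0.961, 0.276, -0.002], [0.276, 0.961, -0.0], [0.001, -0.001, -1.0]]
contact_force: [-0.2, -0.1, 0.1]
grip_width: -0.3
time_s: 7.08
position: [568.7, 188.7, 163.8]
tool_rot: [[-0.961, 0.276, 0.008], [0.276, 0.961, 0.002], [-0.007, 0.004, -1.0]]
contact_force: [-15.9, -3.8, 38.3]
grip_width: -0.1
time_s: 7.58
position: [567.9, 188.4, 189.9]
tool_rot: [[-0.961, 0.276, -0.003], [0.276, 0.961, -0.001], [0.003, -0.002, -1.0]]
contact_force: [-0.4, 0.1, -0.5]
grip_width: -0.2
```

View pics/s4.png

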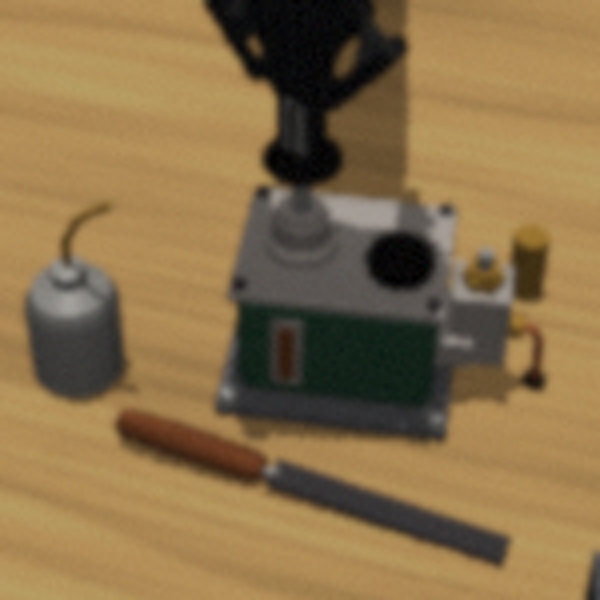

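The knob is fully up and the pin is rising, with its tip now near (487,256). I'll continue, with slightly more lift.

```bash
python3 -m handwheel '[[[0,0,-0.1,0],[0,0,0.4,0],[0,0,0.5,0],[0,0,0.4,0],[0,0,0.26,0],[0,0,0,0],[0,0,0,0]]]'
python3 -m handwheel '[[[0,0,-0.8,0],[0,0,-0.76,0],[0,0,0,0],[0,0,0,0]]]'
python3 -m handwheel '[[[0,0,0.4,0],[0,0,0.5,0],[0,0,0.4,0],[0,0,0.26,0],[0,0,0,0],[0,0,0,0]]]'
python3 -m handwheel '[[[0,0,-0.8,0],[0,0,-0.76,0],[0,0,0,0],[0,0,0,0]]]'
python3 - <<'E'
from h import *
cv2.imwrite("pics/s5.png",cv2.resize(capture("scene")[150:300,260:410,::-1],None,fx=4,fy=4,interpolation=2))
E
```

```text
time_s: 8.5
position: [569.0, 188.8, 163.8]
tool_rot: [[-0.961, 0.276, 0.008], [0.276, 0.961, 0.002], [-0.007, 0.004, -1.0]]
contact_force: [-11.4, -3.8, 30.3]
grip_width: -0.1
time_s: 9.0
position: [568.0, 188.5, 192.9]
tool_rot: [[-0.961, 0.276, -0.002], [0.276, 0.961, -0.001], [0.002, -0.001, -1.0]]
contact_force: [0.5, 0.2, -0.4]
grip_width: -0.2
time_s: 9.75
position: [568.6, 188.7, 163.8]
tool_rot: [[-0.961, 0.276, 0.007], [0.276, 0.961, 0.002], [-0.006, 0.004, -1.0]]
contact_force: [-14.2, -3.7, 35.2]
grip_width: -0.1
time_s: 10.25
position: [567.9, 188.5, 192.4]
tool_rot: [[-0.961, 0.276, -0.003], [0.276, 0.961, -0.001], [0.003, -0.002, -1.0]]
contact_force: [-0.4, 0.2, -0.7]
grip_width: -0.0
```

View pics/s5.png

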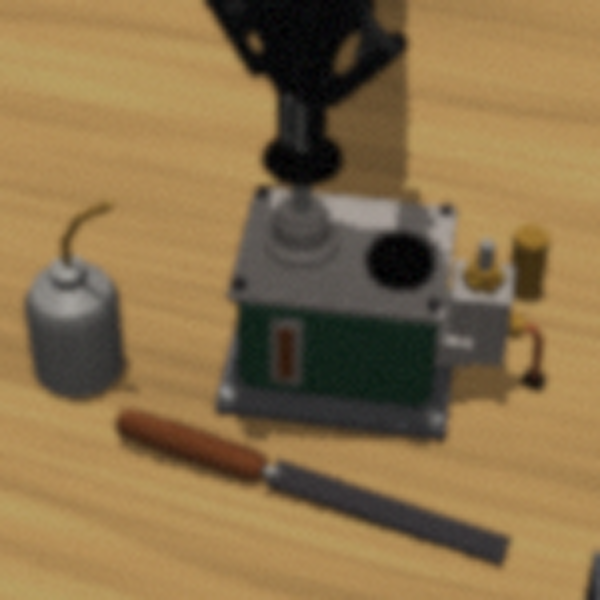

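The pin has risen further, with its tip near (487,242). Further strokes do no harm, so I'll do more.

```bash
python3 -m handwheel '[[[0,0,0.4,0],[0,0,0.5,0],[0,0,0.4,0],[0,0,0.26,0],[0,0,0,0],[0,0,0,0]]]'
python3 -m handwheel '[[[0,0,-0.8,0],[0,0,-0.76,0],[0,0,0,0],[0,0,0,0]]]'
python3 -m handwheel '[[[0,0,0.4,0],[0,0,0.5,0],[0,0,0.4,0],[0,0,0.26,0],[0,0,0,0],[0,0,0,0]]]'
python3 -m handwheel '[[[0,0,-0.8,0],[0,0,-0.76,0],[0,0,0,0],[0,0,0,0]]]'
python3 - <<'E'
from h import *
cv2.imwrite("pics/s6.png",cv2.resize(capture("scene")[150:300,260:410,::-1],None,fx=4,fy=4,interpolation=2))
E
python3 -m handwheel '[[[0,0,0.4,0],[0,0,0.5,0],[0,0,0.4,0],[0,0,0.26,0],[0,0,0,0],[0,0,0,0]]]'
python3 -m handwheel '[[[0,0,-0.8,0],[0,0,-0.76,0],[0,0,0,0],[0,0,0,0]]]'
python3 -m handwheel '[[[0,0,0.4,0],[0,0,0.5,0],[0,0,0.4,0],[0,0,0.26,0],[0,0,0,0],[0,0,0,0]]]'
python3 -m handwheel '[[[0,0,-0.8,0],[0,0,-0.76,0],[0,0,0,0],[0,0,0,0]]]'
python3 - <<'E'
from h import *
cv2.imwrite("pics/s7.png",cv2.resize(capture("scene")[150:300,260:410,::-1],None,fx=4,fy=4,interpolation=2))
E
```

```text
time_s: 11.05
position: [568.6, 188.7, 163.9]
tool_rot: [[-0.961, 0.276, 0.007], [0.276, 0.961, 0.002], [-0.006, 0.004, -1.0]]
contact_force: [-14.1, -4.2, 34.2]
grip_width: 0.1
time_s: 11.55
position: [568.0, 188.5, 192.6]
tool_rot: [[-0.961, 0.276, -0.003], [0.276, 0.961, -0.001], [0.002, -0.001, -1.0]]
contact_force: [-0.7, -0.6, -0.1]
grip_width: 0.3
time_s: 12.3
position: [568.6, 188.7, 163.8]
tool_rot: [[-0.961, 0.276, 0.007], [0.276, 0.961, 0.002], [-0.006, 0.003, -1.0]]
contact_force: [-13.4, -3.6, 33.5]
grip_width: 0.1
time_s: 12.8
position: [567.9, 188.5, 192.5]
tool_rot: [[-0.961, 0.276, -0.003], [0.276, 0.961, -0.001], [0.003, -0.002, -1.0]]
contact_force: [-0.1, 0.9, -0.4]
grip_width: -0.1
time_s: 13.6
position: [568.6, 188.7, 163.8]
tool_rot: [[-0.961, 0.276, 0.007], [0.276, 0.961, 0.002], [-0.006, 0.004, -1.0]]
contact_force: [-14.1, -4.8, 34.8]
grip_width: 0.0
time_s: 14.1
position: [568.0, 188.5, 192.6]
tool_rot: [[-0.961, 0.276, -0.003], [0.276, 0.961, -0.001], [0.002, -0.001, -1.0]]
contact_force: [0.0, 0.2, 0.6]
grip_width: 0.2
time_s: 14.85
position: [568.6, 188.7, 163.8]
tool_rot: [[-0.961, 0.276, 0.007], [0.276, 0.961, 0.002], [-0.006, 0.003, -1.0]]
contact_force: [-13.7, -4.4, 35.6]
grip_width: -0.1
time_s: 15.35
position: [567.9, 188.5, 192.4]
tool_rot: [[-0.961, 0.276, -0.003], [0.276, 0.961, -0.001], [0.003, -0.002, -1.0]]
contact_force: [-0.1, -0.0, 0.6]
grip_width: -0.1
```

View pics/s6.png

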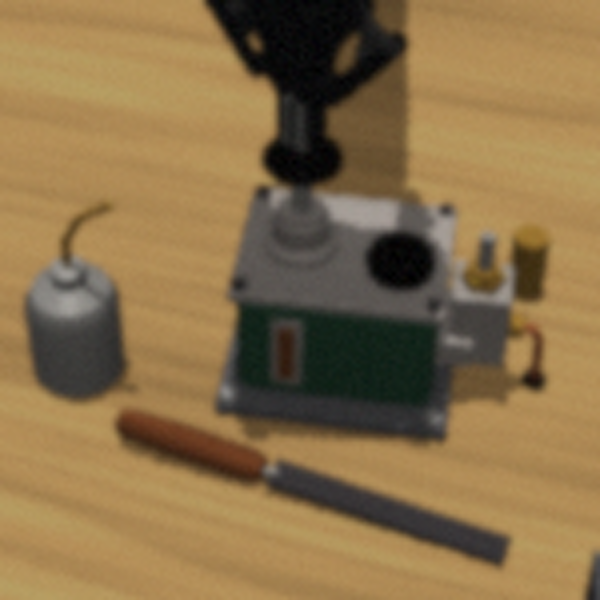

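View pics/s7.png

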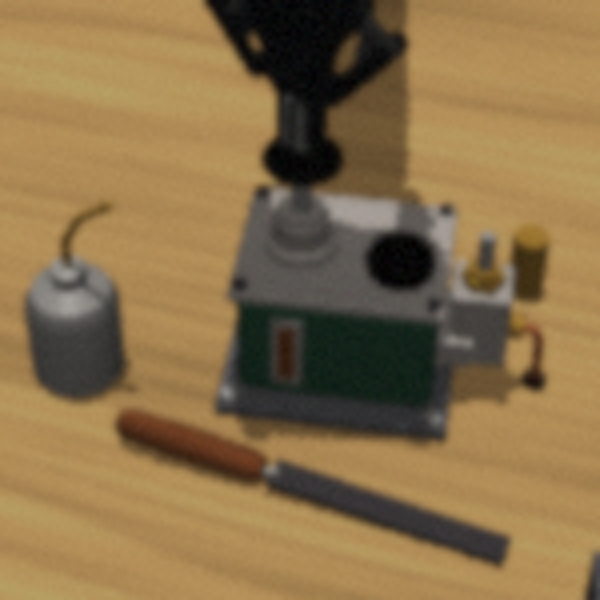

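The tip is at the same height, near y 235, in both pictures two strokes apart, so the pin is on its stop. I'll move up, clear of the pump, and check the tip height.

```bash
python3 -m handwheel '[[[0,0,-0.5,0],[0,0,-1,0],[0,0,-1,0],[0,0,-0.5,0],[0,0,0,0],[0,0,0,0],[0,0,0,0]]]'
python3 - <<'E'
from h import *
i=capture("scene")[:,:,::-1]; cv2.imwrite("pics/s8.png",cv2.resize(i[150:300,260:410],None,fx=4,fy=4,interpolation=2))
# bushing xy from the knob + pump y direction (116 mm)
for z in (98,100,112,124):
    q=(proj("scene",[549.2,301.2,z])-[260,150])*4; print(z,q.round(1))
print("knob", dark(i,315,175,385,225,45)[0], readout.observe()["contact_force"])
a=cv2.imread("pics/scene0.png").astype(int); d=np.abs(a-i).max(2)
for n,b in (("can",(262,200,296,252)),("file",(285,250,390,292)),("bar",(386,204,400,226))): print(n,(d[b[1]:b[3],b[0]:b[2]]>45).sum())
E
```

```text
time_s: 16.27
position: [568.1, 188.6, 268.3]
tool_rot: [[-0.961, 0.276, -0.002], [0.276, 0.961, -0.001], [0.002, -0.001, -1.0]]
contact_force: [0.1, 0.6, -0.4]
grip_width: 0.1
98 [480.5 261. ]
100 [480.7 258.6]
112 [482.4 244.3]
124 [484.  229.8]
knob ([335.47, 189.16], [12, 8, 18, 14, 191]) [ 0.87864357  0.12705499 -0.86905401]
can 0
file 144
bar 0
```

View pics/s8.png

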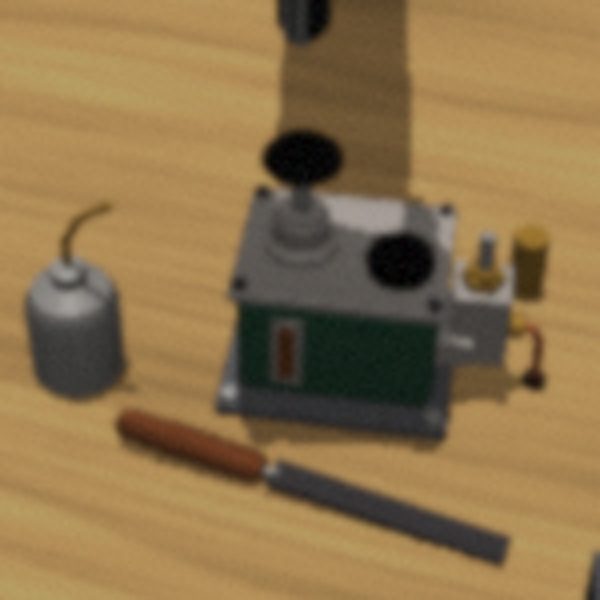

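Run:
```python
from h import *
i=capture("scene")[:,:,::-1].astype(int); a=cv2.imread("pics/scene0.png").astype(int); d=np.abs(a-i).max(2)[250:292,285:390]
y,x=np.where(d>45); print(x.min()+285,x.max()+285,y.min()+250,y.max()+250)
f=lambda m:[ (np.mean(np.where((m[250:295,285:395,2]-m[250:295,285:395,0]>25)&(m[250:295,285:395,2]<130)&(m[250:295,285:395,1]<75)),1)+[250,285]).round(2), (np.mean(np.where((m[262:295,325:395].max(2)<90)),1)+[262,325]).round(2)]
print(f(a),f(i))
```

```text
322 368 255 261
[array([263.34, 315.59]), array([277.69, 355.78])] [array([262.51, 318.15]), array([277.7 , 355.84])]
```

The changed pixels are the arm's shadow along the pump foot (rows 255–261). The file's blade centroid hasn't moved, (355.8, 277.7) before and after. I'm handing in.

```bash
python3 -c "
from plant import ticket,readout
print(ticket.hand_in()); print(readout.observe()['time_s'])"
```

```text
the job is handed in; nothing more can be done
None
the job is handed in; nothing more can be done
```

The oil line is charged. I gave the knob of the nearest pump (about 598 mm from the base) eight full strokes with the shut fingertips. I let the plunger all the way up after each one, moved about 80 mm clear above the knob and handed in at about 16.4 s. Hand-in gives no verdict.

**Force:** each stroke ended at the same height, on the rubber stop. The highest wrist reading at a stroke end was about 38 N upward.

**Indicator pin:** its tip was at the same height after six and eight strokes, so it is on its stop. It stands about 26 mm above the bushing in the image; the projected tip height agreed to within about 3 mm.

**Plunger:** the knob is back at its starting image position within 0.3 px, and the force on the tool is about zero.

**Loose items:** there was no image change at the oil can or the brass bar. A first comparison flagged changed pixels near the file. They lie along the pump's foot, and I take them to be the arm's shadow. The file's blade centroid moved by less than 0.1 px. The wooden handle's colour centroid shifted by about 2.6 px, which I also put down to that shadow, since the blade did not move.

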